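Consolidate the levelling feet and stack the emptied tray

TASK

Take the two levelling feet out of the tray on the sloping stand and stand them in the two free cells of the part-filled tray on the bench, so that it holds four, each upright and flat on the floor of its own cell. Then lift the emptied tray off the stand and stack it, right way up, level and fully nested, on the empty tray on the bench. Leave the two bench trays where they stand (a nudge of a centimetre or two is all right) and do not disturb the jar, the tape measure or the oil can.

Things in the scene. Friction and masses are not known exactly. Their poses are not given: they have to be found in the camera images.
- tray_sloped: Plywood tray 104 (x) x 112 (y) x 39 mm on the stand, 30 degrees tilted, x up the slope; origin mid-underside. Holds foot_a (cell +x,+y), foot_b (-x,-y). About 150 g. Walls 4, floor at z 8. Its handle: a rib 12 thick in y along x through the middle, top z 34; pinch it across y, tips above the 4 mm cross divider (top z 16). Four cells 46 x 46 centred x +-25, y +-29. Stack as at tray_empty.
- tray_bench: Plywood tray of the same make, level on the bench at any yaw, two feet in diagonal cells, two cells free. Origin mid-underside, z up. Rim at 39 mm, floor at 8 mm. The cells are listed below. Beware of the tall drill press to the right of the trays (centred near x 0.72, y -0.29 m, reaching forward to about x 0.54 m): come round it on the robot side.
- tray_empty: Same make, level and empty on the bench, first of the stack of empties. Origin mid-underside. A tray's lowest 6 mm are a stepped foot (88 x 96 mm at z 3 to 6, 80 x 88 mm below) that drops inside the rim of the tray below (opening 96 x 104 mm); it rests on that one's rib, origin 34 mm above the other's, sides matching, either way round.
- foot_a: Levelling foot, 80 mm high: round black base 34 mm diameter x 12 mm, upright steel threaded stud 12 mm diameter (lock nut 19 mm wide up to 20 mm). About 80 g, mostly base. Origin mid-underside; z up the stud. Starts in the tray on the stand, leaning with it.
- foot_b: Levelling foot, 80 mm high: round black base 34 mm diameter x 12 mm, upright steel threaded stud 12 mm diameter (lock nut 19 mm wide up to 20 mm). About 80 g, mostly base. Origin mid-underside; z up the stud. Starts in the tray on the stand, leaning with it.
- foot_c: Levelling foot, 80 mm high: round black base 34 mm diameter x 12 mm, upright steel threaded stud 12 mm diameter (lock nut 19 mm wide up to 20 mm). About 80 g, mostly base. Origin mid-underside; z up the stud. Already in the bench tray.
- foot_d: Levelling foot, 80 mm high: round black base 34 mm diameter x 12 mm, upright steel threaded stud 12 mm diameter (lock nut 19 mm wide up to 20 mm). About 80 g, mostly base. Origin mid-underside; z up the stud. Already in the bench tray.
- cell_0 (a point): Centre of the floor of tray_bench's +x,+y cell (46 x 46 mm), axes as the tray's. Holds a foot at the start.
- cell_1 (a point): Centre of the floor of tray_bench's +x,-y cell (46 x 46 mm), axes as the tray's. Free at the start.
- cell_2 (a point): Centre of the floor of tray_bench's -x,-y cell (46 x 46 mm), axes as the tray's. Holds a foot at the start.
- cell_3 (a point): Centre of the floor of tray_bench's -x,+y cell (46 x 46 mm), axes as the tray's. Free at the start.
- stand: Wooden stand fixed to the bench, 130 mm wide, about 116 mm deep: a board sloping 30 degrees, low edge at its -x side (roughly towards the robot), with a lip along the low edge 16 mm high which holds the tray. Origin on the bench under the middle of the board; the board's surface is 50 mm above the origin. z up.
- jar_nails: Bystander: glass jar of nails with a lid, 62 mm diameter x 82 mm, origin at the centre of its underside.
- tape_measure: Bystander: tape measure 39 x 86 x 60 mm, origin under its middle.
- oil_can: Bystander: round oil can with a thin spout, 76 mm diameter x 156 mm, origin at the centre of its underside.
There are look-alikes about, which are no part of the job. What is shaped like the foot_c but pink or red is not meant.

How it is judged:
By the outcome, as a careful person would: the job done as asked, in the order asked, and still so for the second after the job is handed in, with the robot touching nothing.
It also fails if it takes over 64 s, if anything falls off the work surface, if the arm or the gripper's body presses on something with over 40 N, if the wrist force passes 120 N, or if a joint passes its speed limit or range.

ROBOT

A 6-joint arm with a two-finger parallel gripper is mounted at the origin on a cart in front of the work surface, level with it; the furniture and walls round the work are solid. World frame = base frame: x ahead of the robot, y to its left, z up, the work surface at z = 0. Lengths are in m, angles in rad, forces in N, time in s.
With the tool pointing down it reaches from about 0.35 to 0.85 m from the base axis. Payload 8.1 kg.
Tool frame: the origin (TCP) lies on the centre line of the jaws, within the pads' length; the fingertips stand 8 mm ahead of it and the grasp point (between the pads) lies 11 mm behind it (arm.nose_length is the distance from the TCP to the fingertips, in m); z points along the fingers, y is the direction in which the jaws open and shut (so a half turn about z gives the same grasp; the last joint's range is limited). The gripper opens to 85 mm and grips with 20 to 120 N. Pads are 22 mm wide; open, the fingers measure 114 mm over their backs; the gripper's body (76 mm by 85 mm) begins 54 mm behind the grasp point. The pads swing forward as they close: fully open they stand 13 mm farther back than shut.
Start: joints at [1.216, 0.13, 1.488, -0, 1.523, -0.085], TCP at [0.16, 0.578, 0.239] pointing down, gripper open.
Joint ranges: [-2.96, 2.96], [-0.89, 2.26], [0.02, 2.5], [-1.34, 4.48], [0, 2.73], [-2.66, 2.66]. Speed limits (rad/s): [2.39, 2.39, 2.79, 3.14, 3.14, 3.14].

INTERFACE

Orientations are given as a unit quaternion [w, x, y, z].
In Python, from workcell import arm gives the robot as it stands. The module is installed in compiled form; this text tells all that it offers.
- The arm moves only by the tool send_rows, never from a script. Its argument "increments" is a list of rows, each a list of 3 entries, a list of its own where there are three numbers: the turn, a rotation vector about the tool's x, y, z in rad, then the shift along the tool's x, y, z in mm, then the finger opening in mm, from 0 to 85.4. A call has 1 to 20 rows; each row is the pose to reach, as a shift and turn from the pose measured when the call began, along the tool's axes at that moment; what a row does not reach only later rows make up. A row lasts 1/10 s, in which the tool goes at most 50 mm and 8.59 degrees, less where a joint would pass 70% of its speed; a pose out of reach is approached as far as the arm can. A call with a gripper value outside its range is refused whole. The fingers move at their own pace and stop on an object; "grip_force" is the grip in N (left out, the last holds). Time passes only in rows, so rows that repeat a pose let the fingers close. It gives the time, the measured TCP pose, the force and the opening at its end, in the units of the state.
- arm.observe(): the state, without advancing time (a new reading comes with each control period).
- arm.grab_frame(name): name is "scene" or "side" or "wrist"; returns (picture, depth): 384x512x3 uint8, red, green, blue; 384x512 float32, m along the optical axis (not along the pixel's ray), 0 where there is no reading.
- arm.camera_params(name): a dict with "mtx" (3x3 intrinsics, pixels), "k1" (the pictures are not rectified: a ray, as slopes to the right and down, at radius r is drawn at 1 + k1 r^2 times it, then the intrinsics apply), "world_from_camera" (4x4, takes a point from camera to world coordinates); the wrist camera has in their place "tool_from_camera" (4x4, takes a point from camera to tool coordinates, whose origin is the TCP and whose axes are the flange's). Camera axes: x right, y down, z forward; pixel columns grow to the right and rows downward; lengths in m; the calibration is good to about 2 mm. A picture is of the moment at which its call begins: read the wrist's pose just before it. camera_params takes no time and is no camera call.
- arm.close_job(): hands the job in, once; it reports no verdict.
The state is a dict: "time_s": time; "joint_pos": joint angles; "joint_vel": joint speeds; "effort": joint torques, N m; "ee_pos": TCP position; "ee_rot": TCP orientation; "contact_force": force on the tool from outside, world axes, zero at the start; "torque": the same for the moment, N m; "opening": finger opening in m.
Only numpy, scipy, OpenCV 4.12 (cv2) and the standard library are available. Lean on these libraries where they do the work, as an engineer would, in place of code of your own. Each camera call takes 0.05 s, during which the arm holds its last target. There are 200 camera calls.

## Working session

There is one attempt and no reset: what is moved stays moved. The work goes in short steps, Python scripts to look and compute and a tool call to move; the robot and the scene stay as the last step left them, time stands still between calls to the robot, and variables do not carry over. Pictures are saved under pics/ and viewed, about 8 in all and at most 12, crops included, and the job is handed in when it is done.

Besides the shell and the picture viewer there is one more tool, called after ">>>" in YAML: its name, and indented under it one key for each argument. send_rows: Moves the arm, as the interface text tells. Its arguments: {"type":"object","properties":{"increments":{"type":"array","items":{"type":"array"}},"grip_force":{"type":"number"}},"required":["increments"]}

```bash
mkdir -p pics
cat > h.py <<'E'
from workcell import arm
import numpy as np, cv2
from scipy.spatial.transform import Rotation as R
def rot(q): return R.from_quat([q[1],q[2],q[3],q[0]])
def pose():
    s=arm.observe(); T=np.eye(4); T[:3,:3]=rot(s["ee_rot"]).as_matrix(); T[:3,3]=s["ee_pos"]; return T
def grab(n):
    c=arm.camera_params(n)
    W=pose()@np.array(c["tool_from_camera"]) if n=="wrist" else np.array(c["world_from_camera"])
    im,d=arm.grab_frame(n); return im,d,np.array(c["mtx"]),c["k1"],W
def ray(uv,K,k1,W):
    uv=np.atleast_2d(np.array(uv,float)); n=np.c_[(uv[:,0]-K[0,2])/K[0,0],(uv[:,1]-K[1,2])/K[1,1]]
    p=n.copy()
    for _ in range(10): p=n/(1+k1*(p**2).sum(1,keepdims=True))
    return W[:3,3],np.c_[p,np.ones(len(p))]@W[:3,:3].T   # direction with depth 1
def onz(uv,z,K,k1,W):
    o,d=ray(uv,K,k1,W); return o+d*((z-o[2])/d[:,2:3])
def cloud(d,K,k1,W):
    v,u=np.mgrid[:d.shape[0],:d.shape[1]]
    o,r=ray(np.c_[u.ravel(),v.ravel()],K,k1,W)
    P=o+r*d.reshape(-1,1); P[d.ravel()==0]=np.nan
    return P.reshape(*d.shape,3)
def move(pos,z=None,y=None,Rm=None):
    """shift (mm) and turn (rotvec) in present tool axes to get to world pos with axes"""
    T=pose()
    if Rm is None:
        z=np.array(z,float);z/=np.linalg.norm(z);y=np.array(y,float);y-=z*(y@z);y/=np.linalg.norm(y)
        Rm=np.c_[np.cross(y,z),y,z]
    A=T[:3,:3].T
    best=R.from_matrix(A@Rm).as_rotvec()
    return best.round(3),(A@(np.array(pos)-T[:3,3])*1000).round(1)
def save(im,n): cv2.imwrite(f"pics/{n}.png",im[:,:,::-1])
E
python3 - <<'E'
from h import *
out=[]
for n in("scene","side"):
    g=grab(n); np.savez(n+".npz",im=g[0],d=g[1],K=g[2],k1=g[3],W=g[4]); out.append(g[0]); print(n,g[4].round(3).tolist())
save(cv2.resize(np.hstack(out),None,fx=.78,fy=.78)[:, :],"a1"); 
save(out[0],"scene0"); save(out[1],"side0")
print(arm.observe(), arm.nose_length)
print(arm.camera_params("wrist"))
E
```

```text
scene [[-0.792, -0.357, 0.495, 0.021], [-0.61, 0.454, -0.649, 0.83], [0.007, -0.817, -0.577, 0.696], [0.0, 0.0, 0.0, 1.0]]
side [[0.802, -0.244, 0.545, 0.082], [-0.597, -0.308, 0.741, -0.487], [-0.013, -0.92, -0.393, 0.403], [0.0, 0.0, 0.0, 1.0]]
{'time_s': 0.1, 'joint_pos': array([ 1.21558911e+00,  1.31106106e-01,  1.48918770e+00,  3.82262745e-06,
        1.52300722e+00, -8.53887940e-02]), 'joint_vel': array([ 0.00028395, -0.00099152, -0.00295554, -0.00087039,  0.00106205,
        0.00094326]), 'effort': array([ 9.04792450e-04, -5.70953429e+01, -5.01940227e+01, -2.19662056e-04,
        8.18806904e-03, -4.14736951e-05]), 'ee_pos': array([0.15973282, 0.57783679, 0.23832759]), 'ee_rot': array([-1.88519335e-04,  1.34500392e-01,  9.90913172e-01, -8.33122154e-04]), 'contact_force': array([-0.3828718 , -0.25581927,  0.21511075]), 'torque': array([-0.01491191, -0.0029542 , -0.00740434]), 'opening': 0.08531207842180845} 0.008
{'mtx': array([[271.78447913,   0.        , 249.15754659],
       [  0.        , 271.78447913, 191.73237229],
       [  0.        ,   0.        ,   1.        ]]), 'k1': -0.03344475186858778, 'tool_from_camera': array([[-3.86615396e-04, -9.49059060e-01, -3.15098003e-01,
         8.06714701e-02],
       [ 9.99999772e-01, -5.41396381e-04,  4.03689743e-04,
        -9.50418489e-04],
       [-5.53718327e-04, -3.15097776e-01,  9.49059053e-01,
        -1.34649897e-01],
       [ 0.00000000e+00,  0.00000000e+00,  0.00000000e+00,
         1.00000000e+00]])}
```

View pics/scene0.png

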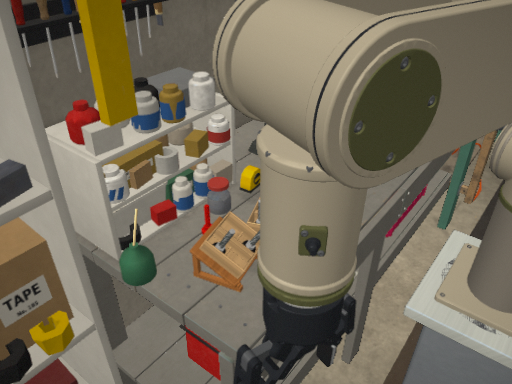

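View pics/side0.png

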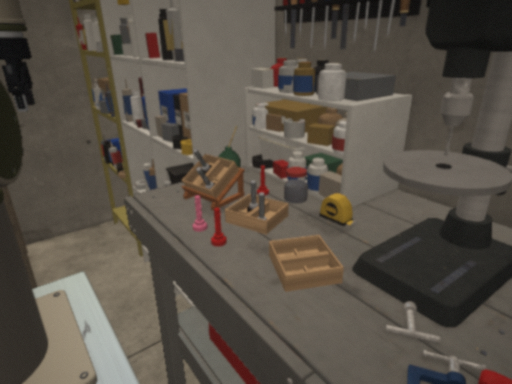

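The scene view shows the stand at about (230,248), with the arm hiding most of the rest. The side view shows the sloped tray at (212,178), the part-filled tray at (257,212) and the empty tray at (305,262). Red and pink look-alikes stand near (219,230), (200,215) and (263,180), the tape measure is at (337,208), and the jar is at (296,187).

Run:
```python
from h import *
for n,pts in(("side",dict(sl=(212,178),tb=(257,212),te_rib=(305,262),te1=(270,243),te2=(323,238),te3=(341,268),te4=(284,288),red=(219,240),pink=(200,228),red2=(263,190),jar=(296,190),tape=(337,212),oil=(230,155),studA=(203,160))),("scene",dict(sl=(230,248),oil=(138,262),jar=(219,195),red=(207,225)))):
    z=np.load(n+".npz"); C=cloud(z["d"],z["K"],z["k1"],z["W"])
    for k,(u,v) in pts.items(): print(n,k,C[v,u].round(3))
```

```text
side sl [0.504 0.285 0.061]
side tb [0.517 0.104 0.028]
side te_rib [ 0.473 -0.102  0.023]
side te1 [ 0.448 -0.031  0.038]
side te2 [ 0.589 -0.038 -0.   ]
side te3 [ 0.494 -0.167  0.038]
side te4 [ 0.405 -0.123  0.011]
side red [0.397 0.077 0.011]
side pink [0.392 0.151 0.009]
side red2 [0.628 0.225 0.014]
side jar [0.654 0.121 0.042]
side tape [ 0.661 -0.011  0.029]
side oil [0.645 0.416 0.064]
side studA [0.499 0.317 0.104]
scene sl [0.502 0.3   0.064]
scene oil [0.625 0.45  0.061]
scene jar [0.67  0.149 0.048]
scene red [0.629 0.239 0.026]
```

Run:
```python
from h import *
print(move([.45,.17,.29],[0,0,-1],[0,1,0]))
```

```text
(array([-0.002, -0.   , -0.27 ]), array([-388.5, -315.8,  -51.2]))
```

>>> send_rows:
  increments:
    - [[0, 0, -0.13], [-195, -158, -50], 85]
    - [[-0.002, 0, -0.27], [-388, -316, -51], 85]
    - [[-0.002, 0, -0.27], [-388, -316, -51], 85]
    - [[-0.002, 0, -0.27], [-388, -316, -51], 85]
    - [[-0.002, 0, -0.27], [-388, -316, -51], 85]
    - [[-0.002, 0, -0.27], [-388, -316, -51], 85]
    - [[-0.002, 0, -0.27], [-388, -316, -51], 85]
    - [[-0.002, 0, -0.27], [-388, -316, -51], 85]
    - [[-0.002, 0, -0.27], [-388, -316, -51], 85]
    - [[-0.002, 0, -0.27], [-388, -316, -51], 85]
    - [[-0.002, 0, -0.27], [-388, -316, -51], 85]
    - [[-0.002, 0, -0.27], [-388, -316, -51], 85]
    - [[-0.002, 0, -0.27], [-388, -316, -51], 85]

```text
time_s: 1.4
ee_pos: [0.4489, 0.1705, 0.2893]
ee_rot: [-0.001, -0.0, 1.0, 0.0]
contact_force: [0.7, 0.6, -0.9]
opening: 0.0851
```

Run:
```python
from h import *
s=arm.observe(); print(s["time_s"],s["ee_pos"],s["joint_vel"].round(3))
g=grab("wrist"); np.savez("w1.npz",im=g[0],d=g[1],K=g[2],k1=g[3],W=g[4]); save(cv2.resize(g[0],(800,600)),"w1")
```

```text
1.4 [0.44891147 0.17052009 0.28933719] [ 0.025 -0.007  0.003 -0.001  0.001 -0.001]
```

View pics/w1.png

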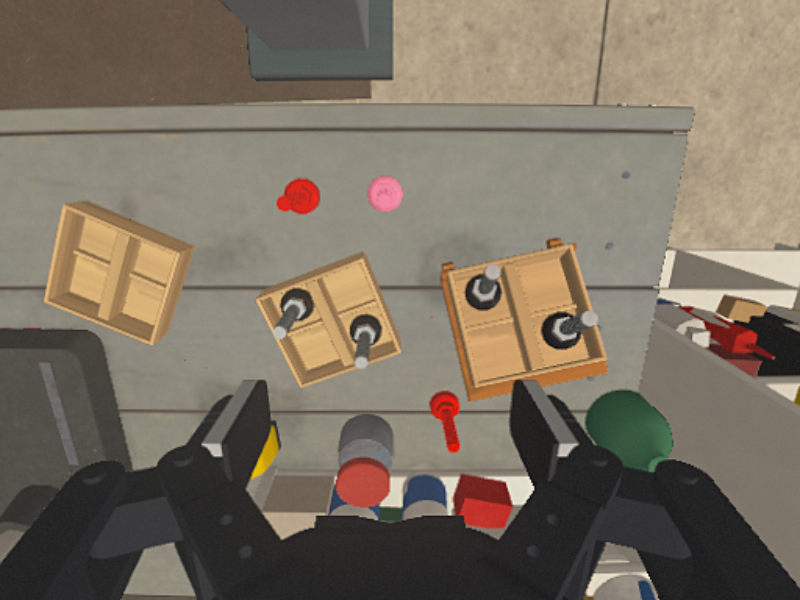

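The wrist view (800x600) shows the empty tray at (118,272), the part-filled tray at (328,320) with free cells at (345,285) and (318,350), and the sloped tray at (525,320). foot_b is at (485,290) and foot_a at (562,330). Next I measure the trays from depth.

```bash
cat >> h.py <<'E'
def rect(P):
    (c,wh,a)=cv2.minAreaRect((P*1000).astype(np.float32)); a=np.deg2rad(a)
    return np.array(c)/1000,np.array(wh),a
def rimfit(P,pl):
    """P Nx3 points near the rim, in frame with z normal; histogram-trimmed rectangle"""
    m=cv2.morphologyEx
    return rect(P)
E
python3 - <<'E'
from h import *
z=np.load("w1.npz"); C=cloud(z["d"],z["K"],z["k1"],z["W"]); im=z["im"]
hsv=cv2.cvtColor(im,cv2.COLOR_RGB2HSV); wood=(hsv[...,0]>8)&(hsv[...,0]<25)&(hsv[...,1]>60)
S=.64
def box(u0,u1,v0,v1):
    m=np.zeros(wood.shape,bool); m[int(v0*S):int(v1*S),int(u0*S):int(u1*S)]=1; return m&wood&np.isfinite(C[...,2])
for n,b in(("empty",(30,205,190,355)),("bench",(245,412,240,395))):
    P=C[box(*b)]; zz=P[:,2]; h=np.histogram(zz,np.arange(-.01,.06,.002)); print(n,dict(zip((h[1][:-1]*1000).round().astype(int).tolist(),h[0].tolist())))
    Q=P[(zz>.0355)&(zz<.045)]; print(len(Q),rect(Q[:,:2]))
P=C[box(440,612,235,402)]
y=np.deg2rad(0)
# plane fit by RANSAC for floor-parallel planes: fit on all, print normal of rim = top layer
n0=None
best=0
rng=np.random.default_rng(0)
for _ in range(2000):
    a,b,c=P[rng.choice(len(P),3,False)]; n=np.cross(b-a,c-a); L=np.linalg.norm(n)
    if L<1e-4: continue
    n/=L; n*=np.sign(n[2])
    if abs(np.degrees(np.arccos(n[2]))-30)>4: continue
    k=(abs((P-a)@n)<.0012).sum()
    if k>best: best,n0,a0=k,n,a
print(best,n0,np.degrees(np.arccos(n0[2])),np.degrees(np.arctan2(n0[1],n0[0])))
d=(P-a0)@n0; h=np.histogram(d,np.arange(-.05,.05,.002)); print(dict(zip((h[1][:-1]*1000).round().astype(int).tolist(),h[0].tolist())))
np.savez("sl.npz",P=P,n0=n0,a0=a0)
E
```

```text
empty {-10: 1, -8: 0, -6: 0, -4: 3, -2: 35, 0: 33, 2: 5, 4: 29, 6: 1033, 8: 1029, 10: 190, 12: 189, 14: 248, 16: 209, 18: 201, 20: 180, 22: 185, 24: 181, 26: 205, 28: 204, 30: 209, 32: 429, 34: 363, 36: 276, 38: 518, 40: 45, 42: 0, 44: 0, 46: 0, 48: 0, 50: 0, 52: 0, 54: 0, 56: 0}
898 (array([ 0.47361295, -0.09758235]), array([112.37200165, 105.17611694]), np.float64(1.1359611098031022))
bench {-10: 1, -8: 0, -6: 0, -4: 2, -2: 20, 0: 20, 2: 0, 4: 13, 6: 798, 8: 878, 10: 124, 12: 102, 14: 150, 16: 174, 18: 111, 20: 93, 22: 92, 24: 91, 26: 90, 28: 93, 30: 101, 32: 315, 34: 280, 36: 177, 38: 489, 40: 35, 42: 0, 44: 0, 46: 0, 48: 0, 50: 0, 52: 0, 54: 0, 56: 0}
733 (array([0.52235895, 0.11113209]), array([104.26355743, 112.51958466]), np.float64(0.36512311387538965))
2389 [-0.48655214 -0.11759319  0.86570137] 30.037110850070317 -166.41292267917416
{-50: 0, -48: 1, -46: 2, -44: 1, -42: 1, -40: 2, -38: 1, -36: 1, -34: 1, -32: 2, -30: 0, -28: 1, -26: 3, -24: 3, -22: 4, -20: 5, -18: 8, -16: 20, -14: 37, -12: 45, -10: 477, -8: 403, -6: 6, -4: 17, -2: 1311, 0: 1463, 2: 108, 4: 82, 6: 187, 8: 198, 10: 90, 12: 74, 14: 76, 16: 83, 18: 72, 20: 73, 22: 106, 24: 399, 26: 356, 28: 218, 30: 661, 32: 43, 34: 0, 36: 0, 38: 0, 40: 0, 42: 0, 44: 0, 46: 0}
```

Run:
```python
from h import *
z=np.load("w1.npz"); C=cloud(z["d"],z["K"],z["k1"],z["W"]).reshape(-1,3); C=C[np.isfinite(C[:,0])]
s=np.load("sl.npz"); n,a=s["n0"],s["a0"]; P=s["P"]
zx=n; x=np.array([-n[0],-n[1],0]); x-=n*(x@n); x/=np.linalg.norm(x); y=np.cross(n,x); A=np.c_[x,y,n]
q=(P-a)@A; q=q[(q[:,2]>.0285)&(q[:,2]<.034)]
c,wh,ang=rect(q[:,:2]); print(c,wh,np.degrees(ang))
r=ang if wh[0]<wh[1] else ang-np.pi/2
r=(r+np.pi/4)%(np.pi)-np.pi/4
if abs(r)>.5: print("check")
A=A@R.from_euler("z",r).as_matrix()
o=a+np.c_[x,y,n]@np.r_[c,0]-n*.008
print("sloped origin",o.round(4),"axes\n",A.round(4))
def studs(A,o,nm):
    q=(C-o)@A; m=(abs(q[:,0])<.07)&(abs(q[:,1])<.07)&(q[:,2]>.042)&(q[:,2]<.085); k=q[m]
    for sx in(1,-1):
        for sy in(1,-1):
            t=k[(sx*k[:,0]>0)&(sy*k[:,1]>0)]
            if len(t)>15:
                top=t[t[:,2]>.0775]; print(nm,sx,sy,len(t),"zmax",t[:,2].max().round(4),"ctr",t[:,:2].mean(0).round(4),"top",len(top),top[:,:2].mean(0).round(4), "top mid",((top.min(0)+top.max(0))/2).round(4))
studs(A,o,"sloped")
def lev(c,yaw): return R.from_euler("z",yaw).as_matrix(),np.r_[c,0]
B=lev([.5224,.1111],.3651); E=lev([.4736,-.0976],1.136-np.pi/2)
studs(*B,"bench")
np.savez("tr.npz",SA=A,So=o,BA=B[0],Bo=B[1],EA=E[0],Eo=E[1])
for sx,sy in((1,-1),(-1,1)): print("cell",sx,sy,(B[1]+B[0]@[sx*.025,sy*.029,.008]).round(4))
```

```text
[-0.03851574  0.04853204] [111.53679657 104.56253052] 89.45481872558595
sloped origin [0.5116 0.29   0.0499] axes
 [[ 0.8437 -0.2269 -0.4866]
 [ 0.1941  0.9739 -0.1176]
 [ 0.5005  0.0048  0.8657]]
sloped 1 1 126 zmax 0.0849 ctr [0.0198 0.0287] top 31 [0.0195 0.0289] top mid [0.0192 0.0301 0.0815]
sloped -1 -1 85 zmax 0.085 ctr [-0.0269 -0.0287] top 19 [-0.0269 -0.0283] top mid [-0.0289 -0.0269  0.0813]
bench 1 1 108 zmax 0.0848 ctr [0.0212 0.0286] top 22 [0.021  0.0278] top mid [0.0223 0.027  0.0815]
bench -1 -1 120 zmax 0.0848 ctr [-0.0285 -0.0248] top 25 [-0.0282 -0.0251] top mid [-0.0263 -0.0272  0.0812]
cell 1 -1 [0.5561 0.0929 0.008 ]
cell -1 1 [0.4887 0.1293 0.008 ]
```

Run:
```python
from h import *
z=np.load("w1.npz"); C=cloud(z["d"],z["K"],z["k1"],z["W"]).reshape(-1,3); C=C[np.isfinite(C[:,0])]
t=np.load("tr.npz"); A,o=t["SA"],t["So"]
for nm,A_,o_ in(("S",t["SA"],t["So"]),("B",t["BA"],t["Bo"])):
    q=(C-o_)@A_; k=q[(abs(q[:,0])<.05)&(abs(q[:,1])<.055)&(q[:,2]>.0866)&(q[:,2]<.092)]
    for s in(1,-1):
        j=k[s*k[:,0]>0]; print(nm,s,len(j),cv2.minEnclosingCircle((j[:,:2]*1000).astype(np.float32)))
for nm,xy in(("a",(.0205,.029)),("b",(-.0275,-.028))):
    for h in(.11,.051):
        p=o+A@np.r_[xy,h]; print(nm,h,p.round(4),move(p,-A[:,2],A[:,1]))
```

```text
S 1 79 ((19.208515167236328, 33.186309814453125), 5.757238864898682)
S -1 69 ((-30.609790802001953, -26.031435012817383), 5.757651329040527)
B 1 54 ((25.035572052001953, 26.397600173950195), 5.902695655822754)
B -1 57 ((-25.789321899414062, -28.380664825439453), 6.001397132873535)
a 0.11 [0.4688 0.3093 0.1555] (array([-0.064, -0.523, -0.221]), array([-20.4, 138.2, 134. ]))
a 0.051 [0.4975 0.3162 0.1044] (array([-0.064, -0.523, -0.221]), array([-49.2, 145.1, 185. ]))
b 0.11 [0.4412 0.2445 0.1312] (array([-0.064, -0.523, -0.221]), array([  7.2,  73.4, 158.3]))
b 0.051 [0.4699 0.2514 0.0801] (array([-0.064, -0.523, -0.221]), array([-21.5,  80.3, 209.3]))
```

>>> send_rows:
  increments:
    - [[-0.016, -0.13, -0.055], [-5, 35, 34], 70]
    - [[-0.032, -0.26, -0.11], [-10, 71, 68], 70]
    - [[-0.048, -0.39, -0.165], [-14, 107, 101], 70]
    - [[-0.064, -0.523, -0.221], [-18, 142, 135], 70]
    - [[-0.064, -0.523, -0.221], [-18, 142, 135], 70]
    - [[-0.064, -0.523, -0.221], [-18, 142, 135], 70]
    - [[-0.064, -0.523, -0.221], [-18, 142, 135], 70]
  grip_force: 80

```text
time_s: 2.15
ee_pos: [0.4673, 0.3143, 0.1575]
ee_rot: [0.258, -0.11, 0.959, 0.033]
contact_force: [-0.5, 0.0, 1.9]
opening: 0.07
```

Run:
```python
from h import *
t=np.load("tr.npz"); A,o=t["SA"],t["So"]
print(arm.observe()["joint_pos"].round(2),((pose()[:3,3]-o)@A).round(4))
p=o+A@[.0192,.0332,.050]; print(move(p,-A[:,2],A[:,1]))
```

```text
[ 0.62 -0.34  2.17 -0.25  0.83 -1.05] [0.0213 0.0342 0.1118]
(array([ 0.002,  0.003, -0.   ]), array([ 2.2, -1.1, 61.8]))
```

Descend, close, lift.

>>> send_rows:
  increments:
    - [[0.002, 0.003, 0], [2, -1, 30], 50]
    - [[0.002, 0.003, 0], [2, -1, 62], 50]
    - [[0.002, 0.003, 0], [2, -1, 62], 40]
    - [[0.002, 0.003, 0], [2, -1, 62], 5]
    - [[0.002, 0.003, 0], [2, -1, 62], 5]
    - [[0.002, 0.003, 0], [2, -1, 62], 5]
    - [[0.002, 0.003, 0], [2, -1, 62], 5]
    - [[0.002, 0.003, 0], [2, -1, 62], 5]
    - [[0.002, 0.003, 0], [2, -1, 62], 5]
  grip_force: 80

```text
time_s: 3.05
ee_pos: [0.4978, 0.3211, 0.106]
ee_rot: [0.259, -0.109, 0.959, 0.033]
contact_force: [-0.5, -2.4, 6.1]
opening: 0.0104
```

Run:
```python
from h import *
t=np.load("tr.npz"); A,o=t["SA"],t["So"];B,b=t["BA"],t["Bo"]
print(((pose()[:3,3]-o)@A).round(4),arm.observe()["opening"])
for s in((1,-1),(-1,1)):
  p=b+B@[s[0]*.025,s[1]*.029,.170];print(p,move(p,[0,0,-1],B[:,1]))
```

```text
[0.0225 0.0336 0.0517] 0.010374359457578593
[0.55610644 0.09293751 0.17      ] (array([-0.031,  0.528, -0.135]), array([ -37.3, -235. ,  -53.8]))
[0.48869356 0.12926249 0.17      ] (array([-0.031,  0.528, -0.135]), array([  12.4, -184.4,  -82.5]))
```

>>> send_rows:
  increments:
    - [[0, 0, 0], [0, 0, -30], 5]
    - [[0, 0, 0], [0, 0, -60], 5]
    - [[0, 0, 0], [0, 0, -65], 5]
    - [[0, 0.11, -0.02], [-5, -45, -65], 5]
    - [[-0.005, 0.24, -0.05], [-13, -90, -62], 5]
    - [[-0.015, 0.36, -0.08], [-22, -135, -60], 5]
    - [[-0.025, 0.47, -0.11], [-30, -180, -57], 5]
    - [[-0.031, 0.528, -0.135], [-37, -225, -54], 5]
    - [[-0.031, 0.528, -0.135], [-37, -235, -54], 5]
    - [[-0.031, 0.528, -0.135], [-37, -235, -54], 5]
    - [[-0.031, 0.528, -0.135], [-37, -235, -54], 5]

```text
time_s: 4.15
ee_pos: [0.555, 0.0937, 0.1695]
ee_rot: [0.0, -0.182, 0.983, 0.001]
contact_force: [-0.3, 1.1, -1.0]
opening: 0.0098
```

Run:
```python
from h import *
t=np.load("tr.npz"); B,b=t["BA"],t["Bo"]
s=arm.observe();print(s["time_s"],((pose()[:3,3]-b)@B).round(4),s["opening"],s["contact_force"])
g=grab("wrist"); np.savez("w2.npz",im=g[0],d=g[1],K=g[2],k1=g[3],W=g[4]); save(g[0],"w2")
p=b+B@[.025,-.029,.054];print(move(p,[0,0,-1],B[:,1]))
```

```text
4.15 [ 0.0242 -0.0279  0.1695] 0.009793187676535675 [-0.30023378  1.14972124 -1.01607944]
(array([0.001, 0.001, 0.001]), array([ -0.7,  -1.8, 115.7]))
```

View pics/w2.png

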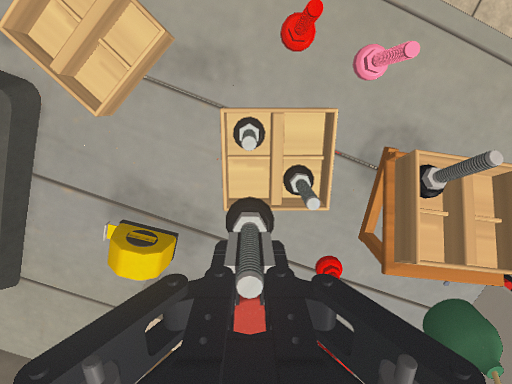

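foot_a is held straight (base at (250,218), stud top at (250,287)). The sloped tray still holds foot_b and its diagonal cell is empty. Before lowering I check the held foot's lean.

```bash
cat >> h.py <<'E'
def held(f):
    z=np.load(f); c=arm.camera_params("wrist"); C=cloud(z["d"],z["K"],z["k1"],np.array(c["tool_from_camera"])).reshape(-1,3)
    for lo,hi in((-.045,-.03),(-.03,-.015),(-.015,.0),(.0,.018),(.032,.046)):
        k=C[(abs(C[:,0])<.05)&(abs(C[:,1])<.022)&(C[:,2]>lo)&(C[:,2]<hi)]
        if lo<0.03: k=k[abs(k[:,1])<.004]
        if len(k): print(lo,hi,len(k),"x",np.percentile(k[:,0],[2,98]).round(4),"y",np.percentile(k[:,1],[2,50,98]).round(4),"zmax",k[:,2].max().round(4))
E
python3 -c "
from h import *
held('w2.npz')"
```

```text
-0.045 -0.03 525 x [-0.0004  0.011 ] y [-0.004  -0.0001  0.0038] zmax -0.03
-0.03 -0.015 279 x [0.0083 0.011 ] y [-0.0038 -0.      0.0038] zmax -0.015
-0.015 0.0 196 x [0.0079 0.0104] y [-0.0037  0.0001  0.0038] zmax -0.0001
0.0 0.018 168 x [0.0073 0.0099] y [-0.0039 -0.0001  0.0038] zmax 0.0179
0.032 0.046 826 x [-0.0022  0.0188] y [-0.0161 -0.001   0.015 ] zmax 0.0436
```

>>> send_rows:
  increments:
    - [[0, 0, 0], [-4, -1, 40], 5]
    - [[0, 0, 0], [-4, -1, 75], 5]
    - [[0, 0, 0], [-4, -1, 105], 5]
    - [[0, 0, 0], [-4, -1, 114], 5]
    - [[0, 0, 0], [-4, -1, 116.5], 5]
    - [[0, 0, 0], [-4, -1, 116.5], 5]
    - [[0, 0, 0], [-4, -1, 116.5], 5]

```text
time_s: 4.9
ee_pos: [0.5598, 0.0955, 0.0549]
ee_rot: [0.001, -0.182, 0.983, 0.0]
contact_force: [0.7, -0.4, -1.0]
opening: 0.0099
```

>>> send_rows:
  increments:
    - [[0, 0, 0], [0, 0, 0], 14]
    - [[0, 0, 0], [0, 0, 0], 30]
    - [[0, 0, 0], [0, 0, 0], 34]
    - [[0, 0, 0], [0, 0, 0], 34]
    - [[0, 0, 0], [0, 0, -25], 34]
    - [[0, 0, 0], [0, 0, -60], 34]
    - [[0, 0, 0], [0, 0, -105], 45]
    - [[0, 0, 0], [0, 0, -116], 60]
    - [[0, 0, 0], [0, 0, -116], 60]

```text
time_s: 5.8
ee_pos: [0.5615, 0.0954, 0.1741]
ee_rot: [0.004, -0.182, 0.983, 0.0]
contact_force: [0.2, 0.4, -0.4]
opening: 0.0602
```

Run:
```python
from h import *
t=np.load("tr.npz"); A,o=t["SA"],t["So"]
p=o+A@[-.0306,-.026,.115]; print(pose()[:3,3],p,move(p,-A[:,2],A[:,1]))
```

```text
[0.56148008 0.0954248  0.17410379] [0.4357094  0.24521555 0.1339698 ] (array([ 0.031, -0.515,  0.136]), array([ 64. , 185. ,  39.3]))
```

>>> send_rows:
  increments:
    - [[0.008, -0.12, 0.03], [20, 40, 0], 60]
    - [[0.015, -0.25, 0.07], [40, 85, 0], 60]
    - [[0.023, -0.38, 0.1], [56, 125, 5], 60]
    - [[0.031, -0.515, 0.136], [64, 165, 20], 60]
    - [[0.031, -0.515, 0.136], [64, 185, 39], 60]
    - [[0.031, -0.515, 0.136], [64, 185, 39], 60]
    - [[0.031, -0.515, 0.136], [64, 185, 39], 60]
    - [[0.031, -0.515, 0.136], [64, 185, 39], 60]

```text
time_s: 6.6
ee_pos: [0.4366, 0.2449, 0.1346]
ee_rot: [0.257, -0.11, 0.96, 0.031]
contact_force: [-0.1, 0.3, 0.3]
opening: 0.0605
```

Run:
```python
from h import *
t=np.load("tr.npz"); A,o=t["SA"],t["So"]
print(((pose()[:3,3]-o)@A).round(4))
p=o+A@[-.0306,-.026,.049]; print(move(p,-A[:,2],A[:,1]))
g=grab("wrist"); np.savez("w3.npz",im=g[0],d=g[1],K=g[2],k1=g[3],W=g[4]); save(g[0],"w3")
C=cloud(*g[1:]).reshape(-1,3); q=(C-o)@A; k=q[(abs(q[:,0])<.05)&(abs(q[:,1])<.055)&(q[:,2]>.0866)&(q[:,2]<.092)&(q[:,0]<0)]
print(len(k),cv2.minEnclosingCircle((k[:,:2]*1000).astype(np.float32)))
B,b=t["BA"],t["Bo"];q=(C-b)@B; m=(abs(q[:,0])<.05)&(abs(q[:,1])<.055)&(q[:,2]>.05)&(q[:,2]<.1)
for sx in(1,-1):
  for sy in(1,-1):
    j=q[m&(sx*q[:,0]>0)&(sy*q[:,1]>0)]
    if len(j): print(sx,sy,len(j),j.mean(0).round(4),j[:,2].max().round(4))
```

```text
[-0.0296 -0.0265  0.1152]
(array([-0.001, -0.   ,  0.   ]), array([ 1. ,  0.6, 66.2]))
231 ((-31.285568237304688, -25.652523040771484), 6.093169212341309)
1 1 589 [0.0222 0.0283 0.0724] 0.0893
1 -1 600 [ 0.0245 -0.0259  0.0718] 0.0887
-1 -1 849 [-0.0284 -0.0256  0.0719] 0.0896
```

View pics/w3.png

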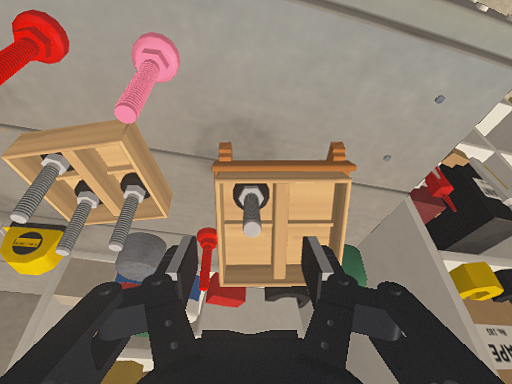

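foot_a stands upright in the bench tray beside the other two (studs at (75,205), (40,190) and (125,215)). foot_b, at (252,200), is on the jaw centre line.

>>> send_rows:
  increments:
    - [[0, 0, 0], [1, 1, 35], 50]
    - [[0, 0, 0], [1.5, 1, 66], 45]
    - [[0, 0, 0], [1.5, 1, 66], 40]
    - [[0, 0, 0], [1.5, 1, 66], 5]
    - [[0, 0, 0], [1.5, 1, 66], 5]
    - [[0, 0, 0], [1.5, 1, 66], 5]
    - [[0, 0, 0], [1.5, 1, 66], 5]
    - [[0, 0, 0], [1.5, 1, 66], 5]
    - [[0, 0, 0], [1.5, 1, 66], 5]

```text
time_s: 7.55
ee_pos: [0.4681, 0.2533, 0.0779]
ee_rot: [0.258, -0.109, 0.959, 0.032]
contact_force: [1.7, -0.2, 0.8]
opening: 0.0097
```

Run:
```python
from h import *
t=np.load("tr.npz"); A,o=t["SA"],t["So"];B,b=t["BA"],t["Bo"]
print(((pose()[:3,3]-o)@A).round(4),arm.observe()["opening"])
p=b+B@[-.025,.029,.170];print(p,move(p,[0,0,-1],B[:,1]))
```

```text
[-0.0297 -0.0257  0.0498] 0.009723544392966212
[0.48869356 0.12926249 0.17      ] (array([-0.032,  0.525, -0.135]), array([ -39.6, -125.1,  -84.1]))
```

>>> send_rows:
  increments:
    - [[0, 0, 0], [0, 0, -30], 5]
    - [[0, 0, 0], [0, 0, -65], 5]
    - [[0, 0, 0], [-10, 0, -100], 5]
    - [[0, 0.13, -0.03], [-35, 0, -105], 5]
    - [[-0.01, 0.26, -0.06], [-45, -30, -100], 5]
    - [[-0.02, 0.39, -0.1], [-40, -75, -90], 5]
    - [[-0.032, 0.525, -0.135], [-40, -115, -84], 5]
    - [[-0.032, 0.525, -0.135], [-40, -125, -84], 5]
    - [[-0.032, 0.525, -0.135], [-40, -125, -84], 5]
    - [[-0.032, 0.525, -0.135], [-40, -125, -84], 5]
    - [[-0.032, 0.525, -0.135], [-40, -125, -84], 5]

```text
time_s: 8.65
ee_pos: [0.4887, 0.1308, 0.1714]
ee_rot: [0.002, -0.182, 0.983, 0.0]
contact_force: [0.0, -0.3, -0.7]
opening: 0.0104
```

Run:
```python
from h import *
t=np.load("tr.npz"); B,b=t["BA"],t["Bo"]
s=arm.observe();print(s["time_s"],((pose()[:3,3]-b)@B).round(4),s["opening"],s["contact_force"])
g=grab("wrist"); np.savez("w4.npz",im=g[0],d=g[1],K=g[2],k1=g[3],W=g[4]); save(g[0],"w4")
held("w4.npz")
p=b+B@[-.025,.029,.054];print(move(p,[0,0,-1],B[:,1]))
```

```text
8.65 [-0.0245  0.0304  0.1714] 0.010368196426082547 [ 0.04214556 -0.26067514 -0.68519436]
-0.045 -0.03 615 x [-0.0027  0.0086] y [-0.0039 -0.0001  0.0038] zmax -0.03
-0.03 -0.015 282 x [0.0059 0.0084] y [-0.0039 -0.      0.0038] zmax -0.0152
-0.015 0.0 195 x [0.0052 0.0078] y [-0.0037  0.0001  0.0038] zmax -0.0002
0.0 0.018 175 x [0.0046 0.0072] y [-0.0039 -0.0004  0.0038] zmax 0.0178
0.032 0.046 254 x [0.0019 0.0163] y [-0.0165 -0.001   0.0157] zmax 0.0418
(array([-0.   ,  0.004,  0.002]), array([  1. ,  -1.4, 117.6]))
```

>>> send_rows:
  increments:
    - [[0, 0, 0], [0, -1.5, 40], 5]
    - [[0, 0, 0], [0, -1.5, 75], 5]
    - [[0, 0, 0], [0, -1.5, 105], 5]
    - [[0, 0, 0], [0, -1.5, 117], 5]
    - [[0, 0, 0], [0, -1.5, 120.5], 5]
    - [[0, 0, 0], [0, -1.5, 120.5], 5]
    - [[0, 0, 0], [0, -1.5, 120.5], 5]

```text
time_s: 9.4
ee_pos: [0.4911, 0.13, 0.0532]
ee_rot: [0.004, -0.183, 0.983, 0.0]
contact_force: [-0.8, -0.3, -0.1]
opening: 0.0103
```

>>> send_rows:
  increments:
    - [[0, 0, 0], [0, 0, 0], 14]
    - [[0, 0, 0], [0, 0, 0], 30]
    - [[0, 0, 0], [0, 0, 0], 34]
    - [[0, 0, 0], [0, 0, 0], 34]
    - [[0, 0, 0], [0, 0, -25], 34]
    - [[0, 0, 0], [0, 0, -60], 34]
    - [[0, 0, 0], [0, 0, -105], 45]
    - [[0, 0, 0], [0, 0, -116], 60]
    - [[0, 0, 0], [0, 0, -116], 60]

```text
time_s: 10.3
ee_pos: [0.4923, 0.1301, 0.1721]
ee_rot: [0.006, -0.183, 0.983, 0.0]
contact_force: [-0.8, -0.7, -0.4]
opening: 0.0602
```

Run:
```python
from h import *
t=np.load("tr.npz"); A,o=t["SA"],t["So"]
p=o+A@[0,0,.10]; print(pose()[:3,3],p,move(p,-A[:,2],A[:,1]))
```

```text
[0.49225753 0.13006627 0.17208108] [0.46292447 0.2782409  0.13642458] (array([ 0.031, -0.511,  0.137]), array([-25.4, 148.9,  35.7]))
```

>>> send_rows:
  increments:
    - [[0.008, -0.12, 0.03], [-10, 20, -10], 50]
    - [[0.015, -0.25, 0.07], [-16, 60, -5], 42]
    - [[0.023, -0.38, 0.1], [-20, 105, 10], 42]
    - [[0.031, -0.511, 0.137], [-25, 140, 30], 42]
    - [[0.031, -0.511, 0.137], [-25, 149, 36], 42]
    - [[0.031, -0.511, 0.137], [-25, 149, 36], 42]
    - [[0.031, -0.511, 0.137], [-25, 149, 36], 42]
    - [[0.031, -0.511, 0.137], [-25, 149, 36], 42]
  grip_force: 100

```text
time_s: 11.1
ee_pos: [0.4637, 0.2778, 0.137]
ee_rot: [0.257, -0.109, 0.96, 0.032]
contact_force: [0.4, -0.3, 0.4]
opening: 0.0425
```

Run:
```python
from h import *
t=np.load("tr.npz"); A,o=t["SA"],t["So"]
print(((pose()[:3,3]-o)@A).round(4))
g=grab("wrist"); np.savez("w5.npz",im=g[0],d=g[1],K=g[2],k1=g[3],W=g[4]); save(g[0],"w5")
q=(cloud(*g[1:]).reshape(-1,3)-o)@A; q=q[(abs(q[:,0])<.062)&(abs(q[:,1])<.064)]
rim=q[(q[:,2]>.0365)&(q[:,2]<.042)]; fl=q[(q[:,2]>.005)&(q[:,2]<.011)]
print("floor z",np.median(fl[:,2]),"rim z",np.median(rim[:,2]),rect(rim[:,:2]))
rb=q[(abs(q[:,0])<.035)&(abs(q[:,1])<.012)&(q[:,2]>.0325)&(q[:,2]<.0365)]; print("rib y",np.percentile(rb[:,1],[1,50,99]),np.median(rb[:,2]))
p=o+A@[0,0,.0265]; print(move(p,-A[:,2],A[:,1]))
```

```text
[ 0.0009 -0.0006  0.1002]
floor z 0.007989848803278639 rim z 0.03867048045999702 (array([0.00020295, 0.00014963]), array([104.97815704, 111.77973175]), np.float64(0.005443407121216239))
rib y [-0.00503466  0.00064674  0.00623166] 0.03384816509512875
(array([-0.001,  0.001, -0.002]), array([ 1.3,  0.8, 73.8]))
```

View pics/w5.png

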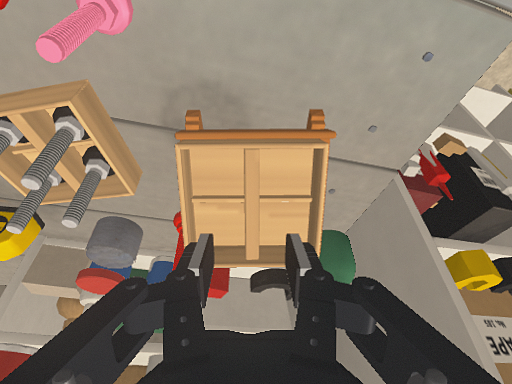

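The emptied sloped tray is still in its measured place, with the rib at (252,200) centred between the fingers. The bench tray at left holds all the studs. I descend onto the rib.

>>> send_rows:
  increments:
    - [[0, 0, 0], [1, 1, 35], 40]
    - [[0, 0, 0], [1, 1, 60], 40]
    - [[0, 0, 0], [1.3, 1, 71], 40]
    - [[0, 0, 0], [1.3, 1, 73], 40]
    - [[0, 0, 0], [1.3, 1, 73], 40]

```text
time_s: 11.65
ee_pos: [0.4991, 0.2863, 0.0738]
ee_rot: [0.258, -0.108, 0.96, 0.031]
contact_force: [-0.3, -1.1, -0.0]
opening: 0.0397
```

Run:
```python
from h import *
t=np.load("tr.npz"); A,o=t["SA"],t["So"]
print(((pose()[:3,3]-o)@A).round(4),arm.observe()["contact_force"].round(1))
```

```text
[ 0.0008 -0.0006  0.0273] [-0.3 -1.1 -0. ]
```

>>> send_rows:
  increments:
    - [[0, 0, 0], [0.8, 0.6, 0.5], 25]
    - [[0, 0, 0], [0.8, 0.6, 0.5], 5]
    - [[0, 0, 0], [0.8, 0.6, 0.5], 5]
    - [[0, 0, 0], [0.8, 0.6, 0.5], 5]
    - [[0, 0, 0], [0.8, 0.6, 0.5], 5]
    - [[0, 0, 0], [0.8, 0.6, 0.5], 5]
    - [[0, 0, 0], [0.8, 0.6, -12], 5]
    - [[0, 0, 0], [0.8, 0.6, -30], 5]
    - [[0, 0, 0], [0.8, 0.6, -60], 5]
    - [[0, 0, 0], [0.8, 0.6, -75], 5]

```text
time_s: 12.65
ee_pos: [0.4615, 0.2785, 0.1409]
ee_rot: [0.259, -0.108, 0.959, 0.032]
contact_force: [-0.8, 0.2, 0.2]
opening: 0.0095
```

Run:
```python
from h import *
t=np.load("tr.npz"); E,e=t["EA"],t["Eo"]
s=arm.observe(); print(s["opening"],s["contact_force"].round(1))
for sg in(1,-1):
  p=e+[0,0,.20]; print(p,move(p,[0,0,-1],sg*E[:,1]))
```

```text
0.00952781975879315 [-0.8  0.2  0.2]
[ 0.4736 -0.0976  0.2   ] (array([0.179, 0.506, 0.643]), array([  31.8, -368.9,  -89.3]))
[ 0.4736 -0.0976  0.2   ] (array([-0.648,  0.23 , -2.41 ]), array([  31.8, -368.9,  -89.3]))
```

>>> send_rows:
  increments:
    - [[0.01, 0.03, 0.04], [-20, 0, -38], 5]
    - [[0.03, 0.09, 0.11], [-25, -20, -58], 5]
    - [[0.06, 0.17, 0.21], [-20, -65, -65], 5]
    - [[0.09, 0.25, 0.32], [-10, -110, -70], 5]
    - [[0.12, 0.33, 0.42], [0, -158, -75], 5]
    - [[0.149, 0.42, 0.533], [10, -206, -80], 5]
    - [[0.179, 0.506, 0.643], [20, -254, -85], 5]
    - [[0.179, 0.506, 0.643], [28, -300, -89], 5]
    - [[0.179, 0.506, 0.643], [32, -345, -89], 5]
    - [[0.179, 0.506, 0.643], [32, -369, -89], 5]
    - [[0.179, 0.506, 0.643], [32, -369, -89], 5]
    - [[0.179, 0.506, 0.643], [32, -369, -89], 5]
    - [[0.179, 0.506, 0.643], [32, -369, -89], 5]

```text
time_s: 13.95
ee_pos: [0.4735, -0.0968, 0.1999]
ee_rot: [0.0, 0.215, 0.977, 0.0]
contact_force: [0.1, 0.1, -0.8]
opening: 0.0095
```

Run:
```python
from h import *
t=np.load("tr.npz"); E,e=t["EA"],t["Eo"]
s=arm.observe(); print(s["time_s"],s["opening"],s["contact_force"].round(1),pose().round(4).tolist())
g=grab("wrist"); np.savez("w6.npz",im=g[0],d=g[1],K=g[2],k1=g[3],W=g[4]); save(g[0],"w6")
p=e+[0,0,.061+.03]; print(move(p,[0,0,-1],E[:,1]))
# held tray in tool frame: rim & floor
C=cloud(*g[1:4],np.array(arm.camera_params("wrist")["tool_from_camera"])).reshape(-1,3); C=C[np.isfinite(C[:,0])]
im=cv2.cvtColor(g[0],cv2.COLOR_RGB2HSV).reshape(-1,3)
q=C[(abs(C[:,0])<.08)&(abs(C[:,1])<.08)&(C[:,2]>-.03)&(C[:,2]<.04)]
h=np.histogram(q[:,2],np.arange(-.03,.04,.002)); print(dict(zip((h[1][:-1]*1000).round().astype(int).tolist(),h[0].tolist())))
fl=q[(q[:,2]>.014)&(q[:,2]<.025)]
c,*_=np.linalg.lstsq(np.c_[fl[:,:2],np.ones(len(fl))],fl[:,2],rcond=None); print("floor plane",c)
```

```text
13.95 0.00949649049958152 [ 0.1  0.1 -0.8] [[-0.9075, 0.4201, 0.0007, 0.4735], [0.4201, 0.9075, 0.0005, -0.0968], [-0.0004, 0.0007, -1.0, 0.1999], [0.0, 0.0, 0.0, 1.0]]
(array([0.001, 0.   , 0.002]), array([ -0.5,  -0.9, 108.9]))
{-30: 359, -28: 89, -26: 90, -24: 146, -22: 139, -20: 139, -18: 106, -16: 110, -14: 185, -12: 3281, -10: 1264, -8: 1914, -6: 2561, -4: 637, -2: 608, 0: 529, 2: 494, 4: 462, 6: 466, 8: 416, 10: 632, 12: 939, 14: 563, 16: 498, 18: 5757, 20: 6301, 22: 36, 24: 0, 26: 0, 28: 0, 30: 0, 32: 0, 34: 0, 36: 0}
floor plane [-0.00474715  0.00026596  0.01976813]
```

View pics/w6.png

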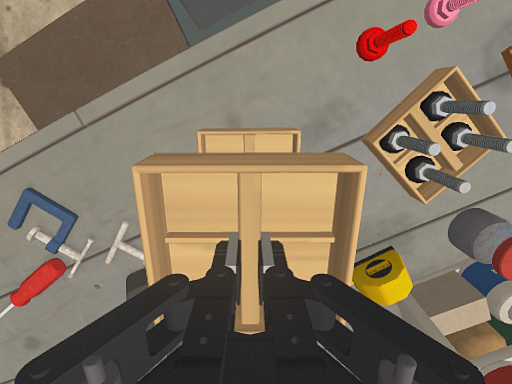

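The held tray is level in the gripper (rim from (135,160) to (365,160)), above the empty tray at (250,140), and aligned with it. All four feet stand in the bench tray at right. One check of the tray's offset in the jaws:

Run:
```python
from h import *
z=np.load("w6.npz"); t=np.load("tr.npz"); E,e=t["EA"],t["Eo"]
C=cloud(z["d"],z["K"],z["k1"],np.array(arm.camera_params("wrist")["tool_from_camera"])).reshape(-1,3)
q=C[(abs(C[:,1])<.07)&(abs(C[:,0])<.07)&(C[:,2]>-.0135)&(C[:,2]<-.0095)]
q=q[(abs(q[:,1])>.045)|(q[:,0]>.042)]
f=q[(q[:,0]>.02)]
print("front x max",np.percentile(f[:,0],[95,98,99.5]),"y",np.percentile(f[:,1],[.5,2,98,99.5]))
W=cloud(z["d"],z["K"],z["k1"],z["W"]).reshape(-1,3); g=(W-e)@E
k=g[(abs(g[:,0])<.065)&(abs(g[:,1])<.07)&(g[:,2]>.036)&(g[:,2]<.042)]
print("lower tray: front edge x min",np.percentile(k[:,0],[.5,2,5]),"y",np.percentile(k[:,1],[.5,2,98,99.5]))
```

```text
front x max [0.05264164 0.05282246 0.05296058] y [-0.05662293 -0.05617754  0.05414734  0.05457963]
lower tray: front edge x min [-0.05234354 -0.05228205 -0.05219199] y [-0.05608397 -0.0557137   0.05482197  0.05529461]
```

>>> send_rows:
  increments:
    - [[0, 0, 0], [-1, 0, 40], 5]
    - [[0, 0, 0], [-1, 0, 80], 5]
    - [[0, 0, 0], [-1, 0, 110], 5]
    - [[0, 0, 0], [-1, 0, 122], 5]
    - [[0, 0, 0], [-1, 0, 129], 5]
    - [[0, 0, 0], [-1, 0, 133], 5]
    - [[0, 0, 0], [-1, 0, 136], 5]
    - [[0, 0, 0], [-1, 0, 137], 5]
    - [[0, 0, 0], [-1, 0, 138], 5]
    - [[0, 0, 0], [-1, 0, 138.5], 5]
    - [[0, 0, 0], [-1, 0, 138.5], 5]

```text
time_s: 15.1
ee_pos: [0.475, -0.0972, 0.0621]
ee_rot: [0.001, 0.215, 0.977, 0.0]
contact_force: [-1.6, -0.2, 4.4]
opening: 0.009
```

Run:
```python
from h import *
t=np.load("tr.npz"); E,e=t["EA"],t["Eo"]
s=arm.observe(); print(s["contact_force"].round(2),s["torque"].round(2),((s["ee_pos"]-e)@E).round(4))
```

```text
[-1.61 -0.2   4.4 ] [ 0.11  0.12 -0.04] [0.0011 0.001  0.0621]
```

>>> send_rows:
  increments:
    - [[0, 0, 0], [0, 0, 0], 16]
    - [[0, 0, 0], [0, 0, 0], 30]
    - [[0, 0, 0], [0, 0, 0], 36]
    - [[0, 0, 0], [0, 0, 0], 36]
    - [[0, 0, 0], [0, 0, -15], 36]
    - [[0, 0, 0], [0, 0, -50], 36]
    - [[0, 0, 0], [0, 0, -95], 36]
    - [[0, 0, 0], [20, 40, -140], 36]
    - [[0, 0, 0], [40, 80, -185], 36]
    - [[0, 0, 0], [60, 120, -220], 36]
    - [[0, 0, 0], [60, 120, -220], 36]
    - [[0, 0, 0], [60, 120, -220], 36]

```text
time_s: 16.3
ee_pos: [0.4721, 0.0396, 0.2865]
ee_rot: [0.004, 0.213, 0.977, 0.001]
contact_force: [0.2, -0.7, 1.6]
opening: 0.0365
```

Run:
```python
from h import *
t=np.load("tr.npz"); print(arm.observe()["time_s"])
g=grab("wrist"); save(g[0],"w7")
C=cloud(*g[1:]).reshape(-1,3); C=C[np.isfinite(C[:,0])]; 
for n,A,o,rz in(("stack",t["EA"],t["Eo"],.073),("bench",t["BA"],t["Bo"],.039)):
    q=(C-o)@A; q=q[(abs(q[:,0])<.075)&(abs(q[:,1])<.075)]
    r=q[abs(q[:,2]-rz)<.003]
    if n=="bench": r=r[(abs(r[:,0])>.045)|(abs(r[:,1])>.049)]
    print(n,"rim z",np.median(r[:,2]),rect(r[:,:2]))
    if n=="stack":
        f=q[abs(q[:,2]-.042)<.003]; f=f[(abs(f[:,0])<.046)&(abs(f[:,1])<.05)]
        print("floor",np.linalg.lstsq(np.c_[f[:,:2],np.ones(len(f))],f[:,2],rcond=None)[0],len(f))
    else:
        for sx in(1,-1):
            for sy in(1,-1):
                j=q[(sx*q[:,0]>0)&(sy*q[:,1]>0)&(q[:,2]>.084)&(q[:,2]<.1)]
                print(sx,sy,len(j),cv2.minEnclosingCircle((j[:,:2]*1000).astype(np.float32)) if len(j) else 0,np.median(j[:,2]) if len(j) else 0)
```

```text
16.3
stack rim z 0.07253304893831546 (array([-0.00016687,  0.00069738]), array([104.91056824, 112.54315948]), np.float64(0.005338257511090695))
floor [0.00101654 0.00053726 0.04195828] 2584
bench rim z 0.038610929223326144 (array([-0.00021655, -0.00034471]), array([104.40101624, 112.0799408 ]), np.float64(0.011814797925757093))
1 1 81 ((24.612991333007812, 25.477163314819336), 6.390815734863281) 0.08766006087304316
1 -1 72 ((27.16488265991211, -28.235721588134766), 6.225910186767578) 0.0876064418499803
-1 1 85 ((-21.87335205078125, 27.806594848632812), 6.322336673736572) 0.08768664238540168
-1 -1 73 ((-25.354454040527344, -28.548381805419922), 6.369046211242676) 0.08766194701473816
```

View pics/w7.png

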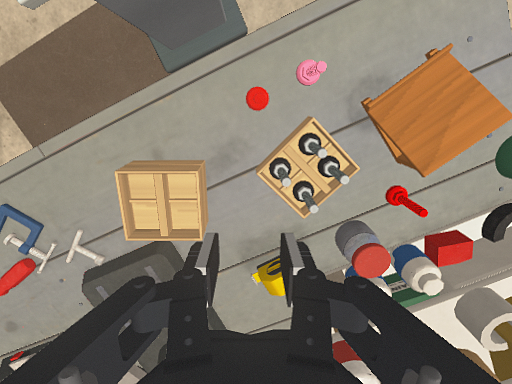

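The stack at (162,200) is nested and level. The bench tray at (308,167) holds four upright feet, the stand is empty, and the bystanders are in place. I hand the job in.

```bash
python3 -c "
from h import *
print(arm.close_job())"
```

```text
the job is handed in; nothing more can be done
None
```

The job is done and handed in at about 16 s of the 64 s allowed. I moved foot_a to cell_1 and foot_b to cell_3 of the bench tray. I then lifted the emptied tray off the stand by its rib and stacked it on the empty tray.

The last wrist view and depth check, with the gripper clear of everything, showed:
- **Feet:** all four stud tops are at 87.6–87.7 mm (88 expected), upright and within about 4 mm of their cell centres.
- **Stack:** the rim is at 72.5 mm (73 expected) and the floor is level to about 0.001 rad. It is centred within 1 mm of the lower tray, so it is fully nested.
- **Bench trays:** the part-filled tray is within 1 mm of where it started. The lower tray is hidden by the stack. It was within about 0.5 mm just before stacking, and contact then was only about 4 N.
- **Bystanders:** the jar and tape measure look undisturbed. The oil can is only partly in that last view, and I did not measure any of the three again.

No check failed. The one odd reading was the gripper opening, about 2 mm less than the true width of the things it held, with no effect on the grasps.

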